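Wind the craft vise shut with its loose crank

TASK

Pick up the loose crank, set it on the square shaft of the vise - turning it gently by feel, not forcing it, until it drops fully home - and wind it clockwise by its orange knob until the wooden block is pushed up against the red fence and held firmly. Stop as soon as the winding clearly stiffens (do not crush the block), then let go, leaving the crank on the shaft. Do not touch the block or the jaw with the robot, and leave the sewing things around where they are.

Things in the scene. Friction and masses are not known exactly. Their poses are not given: they have to be found in the camera images.
- crank: Balanced steel hand crank, 0.31 kg, standing socket-down on the table. Origin: centre of the socket mouth, under the 34 x 34 x 36 mm hub; z up, x along the arm to the knob. Square socket opening down, sides along x and y, 16 mm wide, 30 mm deep, 1 mm chamfer. Flat arm 16 mm wide, z 26 to 34 mm, with the orange knob at x = +65 mm and a counterweight (28 mm round, z 22 to 38 mm) at x = -45 mm.
- boss (a point): Centre of the crank's black grip boss, on the socket axis 50 mm above the crank's origin; axes as the crank's. The boss stands on the hub, 24 mm along x, 18 mm along y, z 36 to 61 mm above the crank's origin. Grip it from above across the 18 mm (along y).
- knob_mid (a point): Point on the axis of the orange knob, 65 mm along the crank's x from the socket axis, 66 mm above the crank's origin; fixed to the crank. The knob is an upright cylinder 18 mm across, z 38 to 85 mm above the crank's origin, that spins freely about its own axis, so the gripper may keep its orientation while carrying it round in circles.
- shaft (a point): Tip of the vise's upright shaft, 103 mm above the table; fixed to the vise body (axes are the vise's, it does not turn with the shaft). Steel square 14 mm wide, 22 mm tall; on it a round brass pilot 6 mm tall, 13 mm across tapering to 8 mm. Its faces are NOT along the vise's axes but turned 15 to 75 degrees from them, unmeasured: rest the crank lightly on it and turn until it drops.
- shoulder (a point): Round steel shoulder at the foot of the square shaft, on its axis, 28 mm below the tip, 75 mm above the table, fixed to the vise: with the crank fully home its origin lies here. The shaft turns stiffly (about 0.3 N m, near 5 N at the knob) and stays where it is left; clockwise seen from above closes the jaw, 50 mm per full turn.
- vise: Fixed crank vise. Origin on the table under the shaft axis, z up. White base 130 mm (x) by 320 mm, from y = +45 to y = -275 mm, 20 mm high; red gearbox 100 x 85 mm round the shaft, up to 70 mm.
- fence: Red fence across the vise's far (-y) end, 110 mm wide, top 58 mm above the table, bolted where it was last set (differs each time, 220 to 250 mm from the shaft axis). Origin: foot of its inner face, 20 mm above the table; its y points from the fence to the jaw.
- jaw: Red sliding jaw, 100 mm wide, top 58 mm above the table, slides in the vise's -y towards the fence. Origin: foot of its front (-y) face, 20 mm above the table. Before it a black sprung pad, its face 20 mm ahead (-y) of the origin when free, pushed back up to 12 mm at 8 N per mm (4 mm in: 32 N on the block, 4 N more at the knob). It starts 65 to 105 mm of travel short of clamping.
- block: Loose wooden printing block lying in the vise bed between jaw and fence, 75 mm (x) by 50 mm (y) by 26 mm with a 16 mm knob on top, mass 0.08 to 0.17 kg. Origin: centre of its underside; the jaw pushes it ahead to the fence. Held, its centre is 25 mm from the fence face.
- reel_orange: Bystander: orange reel 110 mm across lying flat, 25 mm high; origin under its centre.
- reel_pink: Bystander: pink reel 120 mm across lying flat, 25 mm high; origin under its centre.
- spool_blue: Bystander: blue thread spool, 30 mm across, 50 mm tall, standing; origin under its centre.
- spool_yellow: Bystander: yellow thread spool, 30 mm across, 50 mm tall, standing; origin under its centre.
- doll_stand: Bystander: wooden doll on a red flower foot, about 136 mm across, 135 mm tall; origin under its centre.
- tape_maker: Bystander: brass and clear plastic folding gauge, 50 x 45 x 30 mm; origin under its centre.
- clip_steel: Bystander: metal clip, 45 x 14 x 11 mm; origin under its centre.
- clip_pink: Bystander: pink clip, 45 x 14 x 11 mm; origin under its centre.
Mind the look-alikes: they are no part of the job. Of the things that look like the block, the smaller one is meant.

How it is judged (in metres and radians):
On the way, in this order (a step that is already met when the one before it is completed fails the run):
1. the crank is fully home on the square shaft (z of crank in the frame of shaft below -0.0245 m and horizontal distance between crank and shaft below 0.004 m and angle between crank's own z axis and vertical below 0.1 rad and contact force between jaw and block below 1 N), for 0.2 s.
2. the crank on the shaft has wound the jaw up until it holds the block against the fence (z of crank in the frame of shaft below -0.0245 m and horizontal distance between crank and shaft below 0.004 m and angle between crank's own z axis and vertical below 0.1 rad and contact force between jaw and block above 10 N), for 0.2 s.
At the end, for the whole second after the job is handed in: The crank rests fully home on the shaft (origin at most 3.5 mm above the shoulder, within 4 mm of the axis, upright within 0.1 rad); the jaw presses the block with more than 10 N, flat (within 0.06 rad) against the fence (centre within 28 mm of its face); block and crank at rest (all of step 2 and y of block in the frame of fence below 0.028 m and angle between block's own z axis and vertical below 0.06 rad and linear speed of each of block, crank below 0.01 m/s); the robot touches nothing.
It fails at once if the crank pressed on the vise with more than 40 N before it is home (contact force between crank and vise above 40 N and z of crank in the frame of shaft above -0.0245 m).
It fails at once if the block squeezed with more than 80 N (contact force between jaw and block above 80 N).
It fails at once if the robot touched the block or the jaw (contact force between any of the arm, the fingers and block above 1 N or contact force between any of the arm, the fingers and jaw above 1 N).
It fails at once if a bystander moved more than 15 mm (distance of any of reel_orange, reel_pink, spool_blue, spool_yellow, doll_stand, tape_maker, clip_steel, clip_pink from where it was at the start of the episode above 0.015 m).
It also fails if it takes over 72 s, if anything falls off the work surface, if the arm or the gripper's body presses on something with over 40 N, if the wrist force passes 120 N, or if a joint passes its speed limit or range.

ROBOT

A 6-joint arm with a two-finger parallel gripper is mounted at the origin on the work surface. World frame = base frame: x ahead of the robot, y to its left, z up, the work surface at z = 0. Lengths are in m, angles in degrees, forces in N, time in s.
With the tool pointing down it reaches from about 0.35 to 0.875 m from the base axis. Payload 4.2 kg.
Tool frame: the origin (TCP) lies midway between the tips of the shut fingers; the grasp point (between the pads) lies 19 mm behind it (r.pinch_z is the distance from the TCP to the grasp point, in m); z points along the fingers, y is the line along which they close (so a half turn about z gives the same grasp; the last joint's range is limited). The gripper opens to 87 mm and grips with 3 to 60 N. Pads are 19 mm wide; open, the fingers measure 117 mm over their backs; the gripper's body (75 mm by 190 mm) begins 51 mm behind the grasp point.
Start: joints at [79.847, 22.042, 0.453, 0, -68.411, -14.817], TCP at [0.264, 0.567, 0.223] pointing down, gripper open.
Joint ranges: [-179.83, 179.83], [-69.29, 118.12], [-61.27, 80.66], [-181.25, 117.63], [-171.15, -9.14], [-177.46, 177.46]. Speed limits (degrees/s): [159.86, 159.86, 180, 180, 180, 180].

INTERFACE

Orientations are given as a 3x3 rotation matrix whose columns are the frame's x, y, z axes.
In Python, from station import r, imaging, models gives the robot as it stands. The module is installed in compiled form; this text tells all that it offers.
- The arm moves only by the tool apply_moves, never from a script. Its argument "moves" is a list of rows, each a list of 2 entries, a list of its own where there are three numbers: the shift along the tool's x, y, z in m, then the turn about the tool's z in degrees. A call has 1 to 5 rows; each row shifts and turns the commanded pose from where the row before left it, along the tool's axes as they then stand; what a row does not reach is not made up. A row lasts 1/12 s, in which the tool goes at most 41.7 mm and 7.16 degrees, less where a joint would pass 70% of its speed; a pose out of reach is approached as far as the arm can. A call is refused whole if a number of a shift passes 0.0417 or a number of a turn 7.16, either way. A call with a gripper value outside its range is refused whole. "hand" is the finger opening in m, from 0 to 0.087, set as the call begins (left out, the last holds). The fingers move at their own pace and stop on an object; the grip force is fixed at half the most. Time passes only in rows, so rows that do not move let the fingers close. It gives the time, the measured TCP pose, the force, the opening and the grip force at its end, in the units of the state.
- r.sense(): the state, without advancing time (a new reading comes with each control period).
- imaging.capture(name): name is "side" or "top" or "wrist"; returns a dict with "frame" (400x640x3 uint8, blue, green, red), "intrinsics" (3x3 intrinsics, pixels), "dist" ([k1, k2, p1, p2, k3] as OpenCV has them; the pictures are not rectified), "eye" and "orientation" of the camera in the world. Camera axes: x right, y down, z forward; pixel columns grow to the right and rows downward; lengths in m; the calibration is good to about 2 mm. A picture is of the moment at which its call begins. There is no depth.
- r.finish_job(): hands the job in; it is judged then, once.
Trained networks look in a picture, given as the dict that the camera call returned (one of the last four; its "shot" number tells which), for a name from the list of things; names that differ only in an ending like _2 or _b are one class to them, and where a whole thing is asked for, a point or a joint stands for the part that bears it (a point fixed in the world has none). Each returns a list of dicts, best first, with "confidence" (0 to 1); they miss things now and then, are a little off and sometimes report something else, mostly with a low value. They report only what shows in the picture. A call takes as long as a camera call. They do not tell look-alikes from the thing itself.
- models.cut_out(picture, target): "region" (400x640 bool, what is visible of it) and "extent" ([left, top, width, height] as shares, 0 to 1, of the picture: columns of its width, rows of its height, round what is visible of it).
- models.place_of(picture, target): "at" ([column, row] as shares, 0 to 1, of the picture: columns of its width, rows of its height: a listed point, or the origin of a listed thing).
The state is a dict: "time_s": time; "joints": joint angles; "joint_velocities": joint speeds; "effort": joint torques, N m; "tcp_pos": TCP position; "ee_rot": TCP orientation; "wrist_force": force on the tool from outside, world axes, zero at the start; "moment": the same for the moment, N m; "gripper_width": opening from 0.0 (shut) to 1.0 (fully open); "gripper_force": force on a finger pad.
Only numpy, scipy, OpenCV 4.12 (cv2) and the standard library are available. Lean on these libraries where they do the work, as an engineer would, in place of code of your own. Each camera call takes 0.05 s, during which the arm holds its last target. There are 200 camera calls.

## Working session

There is one attempt and no reset: what is moved stays moved. The work goes in short steps, Python scripts to look and compute and a tool call to move; the robot and the scene stay as the last step left them, time stands still between calls to the robot, and variables do not carry over. Pictures are saved under pics/ and viewed, at most 13 in all, crops included, and the job is handed in when it is done.

Besides the shell and the picture viewer there is one more tool, called after "Call:" as name([rows], argument=value, ...), one row to a line, values as JSON. apply_moves: Moves the arm, as the interface text tells. Its arguments: {"type":"object","properties":{"moves":{"type":"array"},"hand":{"type":"number"}},"required":["moves"]}

```bash
mkdir -p pics
python3 - <<'E'
from station import r, imaging, models
import cv2, numpy as np
s=r.sense(); print({k:np.round(v,3).tolist() for k,v in s.items()}, r.pinch_z)
P={}
for n in ("top","side"):
    p=imaging.capture(n); P[n]=p
    cv2.imwrite(f"pics/{n}0.png",p["frame"])
    print(n,np.round(p["eye"],3),np.round(p["orientation"],3).tolist(),np.round(p["intrinsics"],1).tolist(),p["dist"])
    for t in ("crank","boss","knob_mid","shaft","shoulder","vise","fence","jaw","block"):
        for d in models.place_of(p,t)[:3]:
            print(t,round(d["confidence"],2),np.round(np.array(d["at"])*[640,400],1))
E
```

```text
{'time_s': 0.0, 'joints': [79.849, 22.091, 0.38, -0.029, -68.411, -14.817], 'joint_velocities': [0.046, 0.032, -0.008, 0.013, 0.037, -0.192], 'effort': [0.0, -39.067, 18.74, 4.22, 0.011, -0.0], 'tcp_pos': [0.264, 0.566, 0.221], 'ee_rot': [[0.906, -0.422, -0.001], [-0.422, -0.906, -0.002], [0.0, 0.002, -1.0]], 'wrist_force': [0.1, 0.127, 0.656], 'moment': [0.01, -0.027, -0.008], 'gripper_force': 0.0, 'gripper_width': 1.001} 0.0187
top [0.314 0.081 1.462] [[-0.011, -0.985, 0.17], [-1.0, 0.011, -0.0], [-0.002, -0.17, -0.985]] [[427.4, 0.0, 318.1], [0.0, 427.4, 204.2], [0.0, 0.0, 1.0]] [-0.02479245  0.          0.          0.          0.        ]
crank 0.59 [253.  229.6]
crank 0.16 [240.3 173.9]
boss 0.63 [251.9 227.3]
knob_mid 0.87 [243.7 204.9]
knob_mid 0.45 [254.4 228.1]
shaft 0.59 [340.2 214.7]
shoulder 0.75 [341.4 215. ]
shoulder 0.43 [391.  229.3]
vise 0.79 [337.8 214.9]
fence 0.5 [405.5 235.4]
jaw 0.63 [356.4 222. ]
jaw 0.26 [308.3 256.1]
block 0.93 [446.5 261.8]
block 0.64 [391.5 231.2]
side [ 0.125 -0.581  1.024] [[0.826, -0.433, 0.362], [-0.564, -0.624, 0.541], [-0.009, -0.651, -0.759]] [[466.6, 0.0, 312.2], [0.0, 466.6, 198.8], [0.0, 0.0, 1.0]] [0.00074408 0.         0.         0.         0.        ]
boss 0.73 [245.8 173.3]
knob_mid 0.71 [260.9 158.4]
shaft 0.65 [315.9 222.9]
shoulder 0.9 [313.7 228.2]
shoulder 0.49 [399.7 220.5]
vise 0.69 [313.2 246.6]
vise 0.66 [322.  267.9]
fence 0.9 [344.8 321.1]
fence 0.71 [362.  185.3]
jaw 0.82 [319.4 270.1]
block 0.87 [335.2 299.6]
```

Run:
```python
import cv2, numpy as np
a=cv2.imread("pics/top0.png"); b=cv2.imread("pics/side0.png")
c=cv2.resize(a[130:330,190:510],(800,500),interpolation=cv2.INTER_CUBIC)
d=cv2.resize(b[130:350,200:520],(800,550),interpolation=cv2.INTER_CUBIC)
cv2.imwrite("pics/topc.png",c); cv2.imwrite("pics/sidec.png",d)
```

```text
(no output)
```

View pics/topc.png

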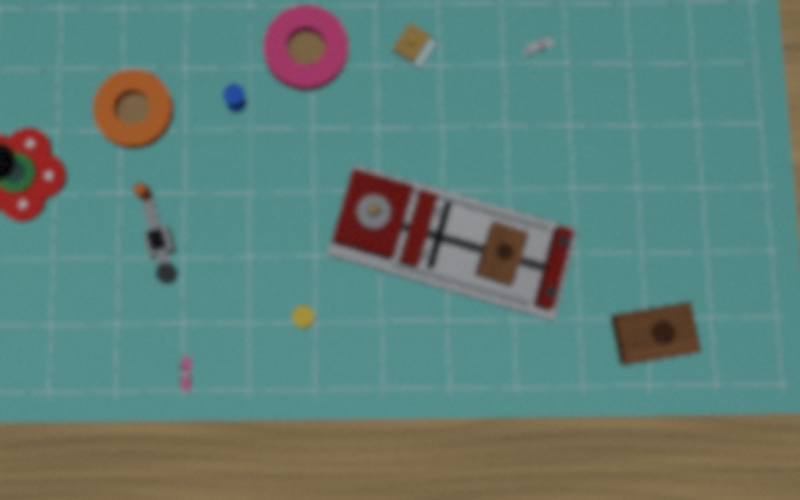

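View pics/sidec.png

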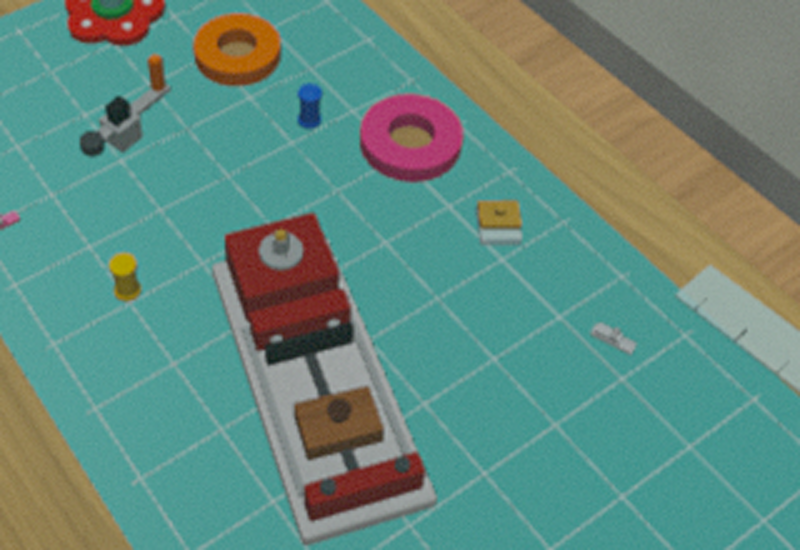

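The top view shows one crank: hub at about (253,227) and orange knob at about (246,205). The vise shaft is at (340,214), and the small block in the bed at (391,231). The larger look-alike block lies outside the vise at (446,262).

Look-alikes for the crank are the orange reel (243,173) and, for its knob, the blue and yellow spools at (284,169) and (311,256). For the block there is only the larger one outside. I choose the crank at (253,227), and the crop confirms the boss, counterweight and knob. Next I'll triangulate.

```bash
cat > h.py <<'E'
from station import r, imaging, models
import cv2, numpy as np
np.set_printoptions(precision=4,suppress=True)
def rays(p,uv):
    u=cv2.undistortPoints(np.array(uv,float).reshape(-1,1,2),np.array(p["intrinsics"]),np.array(p["dist"])).reshape(-1,2)
    d=np.c_[u,np.ones(len(u))]@np.array(p["orientation"]).T
    return np.array(p["eye"]),d
def onz(p,uv,z):
    e,d=rays(p,uv); return e+d*((z-e[2])/d[:,2:])
def tri(L):
    A=np.zeros((3,3));b=np.zeros(3)
    for p,uv in L:
        e,d=rays(p,uv); d=d[0]/np.linalg.norm(d[0]); M=np.eye(3)-np.outer(d,d); A+=M;b+=M@e
    return np.linalg.solve(A,b)
def proj(p,X):
    R=np.array(p["orientation"]); 
    return cv2.projectPoints(np.atleast_2d(np.array(X,float)),cv2.Rodrigues(R.T)[0],-R.T@np.array(p["eye"]),np.array(p["intrinsics"]),np.array(p["dist"]))[0].reshape(-1,2)
def best(p,t,n=3):
    return [(d["confidence"],np.array(d["at"])*[640,400]) for d in models.place_of(p,t)[:n]]
E
python3 - <<'E'
from h import *
T=imaging.capture("top");S=imaging.capture("side")
z={"boss":.05,"knob_mid":.066,"shaft":.103,"shoulder":.075,"fence":.02,"jaw":.02,"block":.02,"vise":0}
for t,h in z.items():
    for p,n in ((T,"T"),(S,"S")):
        for c,uv in best(p,t,2): print(t,n,round(c,2),onz(p,uv,h)[0])
W=imaging.capture("wrist"); print(W["eye"],W["orientation"],W["intrinsics"])
for t in ("reel_orange","reel_pink","spool_blue","spool_yellow","doll_stand","clip_pink"):
    print(t,[(round(c,2),onz(T,uv,0)[0][:2]) for c,uv in best(T,t,1)])
E
```

```text
boss T 0.57 [0.4869 0.3026 0.05  ]
boss S 0.81 [0.4945 0.3145 0.05  ]
knob_mid T 0.69 [0.5513 0.3311 0.066 ]
knob_mid T 0.42 [0.4831 0.2923 0.066 ]
knob_mid S 0.82 [0.5518 0.3199 0.066 ]
shaft T 0.61 [0.5136 0.0105 0.103 ]
shaft S 0.82 [0.5219 0.0051 0.103 ]
shaft S 0.46 [ 0.4406 -0.1971  0.103 ]
shoulder T 0.84 [0.5177 0.0067 0.075 ]
shoulder S 0.72 [0.5273 0.0092 0.075 ]
shoulder S 0.42 [0.4588 0.2433 0.075 ]
fence T 0.58 [ 0.4594 -0.2157  0.02  ]
fence S 0.85 [ 0.4487 -0.2213  0.02  ]
jaw T 0.85 [ 0.5052 -0.0548  0.02  ]
jaw S 0.88 [ 0.4921 -0.0684  0.02  ]
jaw S 0.35 [0.6758 0.1735 0.02  ]
block T 0.92 [ 0.3658 -0.35    0.02  ]
block T 0.89 [ 0.4683 -0.1733  0.02  ]
block S 0.73 [ 0.4697 -0.1574  0.02  ]
vise T 0.87 [0.527  0.0145 0.    ]
vise T 0.28 [ 0.7632 -0.2321  0.    ]
vise S 0.64 [0.5174 0.0137 0.    ]
[0.333  0.5352 0.3847] [[-0.4226 -0.8703 -0.253 ]
 [-0.9063  0.4055  0.1189]
 [-0.0009  0.2795 -0.9601]] [[307.4572   0.     318.3312]
 [  0.     307.4572 195.9746]
 [  0.       0.       1.    ]]
reel_orange [(0.93, array([0.6788, 0.3559]))]
reel_pink [(0.94, array([0.7568, 0.0943]))]
spool_blue [(0.74, array([0.5312, 0.0146]))]
spool_yellow [(0.54, array([ 0.7666, -0.0416]))]
doll_stand [(0.81, array([0.5914, 0.4941]))]
clip_pink [(0.59, array([0.3153, 0.2706]))]
```

Call:
apply_moves([
  [[0.0315, 0.014, 0.002], 0],
  [[0.0315, 0.014, 0.002], 0],
  [[0.0315, 0.014, 0.002], 0],
  [[0.0315, 0.014, 0.002], 0],
  [[0.0315, 0.014, 0.002], 0],
])

```text
time_s: 2.67
tcp_pos: [0.3778, 0.4354, 0.2126]
ee_rot: [[0.907, -0.422, 0.0], [-0.422, -0.907, 0.0], [0.0, -0.0, -1.0]]
wrist_force: [1.6, 0.2, 0.3]
gripper_width: 1.003
gripper_force: 0.0
```

Call:
apply_moves([
  [[0.0315, 0.014, 0.002], 0],
  [[0.0315, 0.014, 0.002], 0],
  [[0.0315, 0.014, 0.002], 0],
  [[0.0315, 0.014, 0.002], 0],
  [[0.0315, 0.014, 0.002], 0],
])

```text
time_s: 3.08
tcp_pos: [0.4912, 0.3053, 0.2027]
ee_rot: [[0.907, -0.422, 0.0], [-0.422, -0.907, 0.0], [0.0, -0.0, -1.0]]
wrist_force: [-0.5, 0.9, 0.3]
gripper_width: 1.0
gripper_force: 0.0
```

Call:
apply_moves([
  [[0, 0, 0], -7],
  [[0, 0, 0], -7],
  [[0, 0, 0], -7],
  [[0, 0, 0], -7],
  [[0, 0, 0], -7],
])

```text
time_s: 3.5
tcp_pos: [0.4904, 0.3065, 0.2026]
ee_rot: [[0.984, 0.18, 0.0], [0.18, -0.984, 0.0], [0.0, -0.0, -1.0]]
wrist_force: [-0.8, 0.2, 0.2]
gripper_width: 1.0
gripper_force: 0.0
```

Call:
apply_moves([
  [[0, 0, 0], -7],
  [[0, 0, 0], 0],
  [[0, 0, 0], 0],
])

```text
time_s: 3.75
tcp_pos: [0.4903, 0.3067, 0.2026]
ee_rot: [[0.957, 0.29, 0.0], [0.29, -0.957, 0.0], [0.0, 0.0, -1.0]]
wrist_force: [0.2, 0.2, 0.5]
gripper_width: 1.002
gripper_force: 0.0
```

Run:
```python
from h import *
s=r.sense();print(s["tcp_pos"],s["joints"],s["ee_rot"],s["time_s"])
W=imaging.capture("wrist");cv2.imwrite("pics/w1.png",W["frame"])
for t,h in {"crank":0,"boss":.05,"knob_mid":.066,"shaft":.103,"shoulder":.075}.items():
    for c,uv in best(W,t,2): print(t,round(c,2),uv,onz(W,uv,h)[0])
```

```text
[0.4903 0.3067 0.2026] [ 48.0696  18.3668  -8.0511   0.0029 -63.5782  58.7803] [[ 0.9571  0.2899  0.0001]
 [ 0.2899 -0.9571  0.    ]
 [ 0.0001  0.     -1.    ]] 3.75
crank 0.81 [322.688 175.68 ] [0.4879 0.3018 0.    ]
crank 0.37 [327.424 124.2  ] [0.5477 0.3144 0.    ]
boss 0.62 [326.272 185.68 ] [0.4891 0.2989 0.05  ]
boss 0.44 [468.608  24.68 ] [0.6713 0.2195 0.05  ]
knob_mid 0.57 [324.416 119.92 ] [0.5534 0.3211 0.066 ]
shaft 0.92 [632.896 252.32 ] [0.5228 0.0141 0.103 ]
shoulder 0.65 [604.288 241.12 ] [0.5211 0.0143 0.075 ]
shoulder 0.59 [324.672 176.68 ] [0.5031 0.3055 0.075 ]
```

View pics/w1.png

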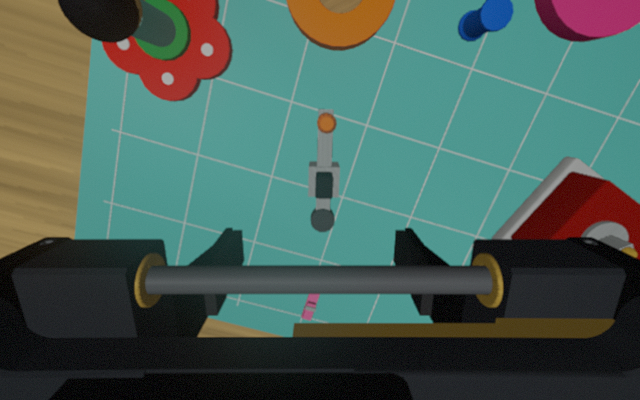

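The wrist view shows the crank with its knob top at (326,122), boss top near (324,182) and counterweight at (322,219). The shaft is at the right edge, near (625,240).

Run:
```python
from h import *
W=imaging.capture("wrist")
f=W["frame"];hsv=cv2.cvtColor(f,cv2.COLOR_BGR2HSV)
k=(hsv[...,0]>5)&(hsv[...,0]<20)&(hsv[...,1]>120);k[:100]=0;k[150:]=0;k[:,:300]=0;k[:,345:]=0
ys,xs=np.nonzero(k);print("knob",xs.min(),xs.max(),ys.min(),ys.max())
g=(f.max(2)<75);g[:160]=0;g[232:]=0;g[:,:300]=0;g[:,345:]=0
n,l,st,ce=cv2.connectedComponentsWithStats(g.astype(np.uint8));print(st[1:],ce[1:])
cv2.imwrite("pics/w1c.png",cv2.resize(f[100:240,270:380],None,fx=4,fy=4,interpolation=cv2.INTER_CUBIC))
# predicted features for hypothesis
for (x,y,a) in ((.487,.303,17),(.489,.301,17)):
    c,s=np.cos(np.radians(a)),np.sin(np.radians(a));R=np.array([[c,-s,0],[s,c,0],[0,0,1]])
    L=[[.065,0,.085],[-.045,0,.038],[.012,.009,.061],[.012,-.009,.061],[-.012,-.009,.061],[-.012,.009,.061],[.017,.017,.036],[.017,-.017,.036],[-.017,.017,.036]]
    print(proj(W,np.array(L)@R.T+[x,y,0]).round(1).tolist())
```

```text
knob 318 335 113 132
[[316 172  17  26 412]
 [312 209  22  22 364]] [[323.6578 184.5704]
 [322.2308 219.3462]]
[[322.6, 125.2], [321.8, 222.2], [313.2, 177.6], [331.0, 177.6], [330.8, 200.3], [313.4, 200.3], [306.2, 168.0], [337.6, 168.0], [306.6, 198.0]]
[[325.4, 123.7], [324.0, 221.1], [315.7, 176.3], [333.5, 176.3], [333.2, 199.1], [315.8, 199.1], [308.5, 166.8], [339.9, 166.8], [308.8, 196.9]]
```

View pics/w1c.png

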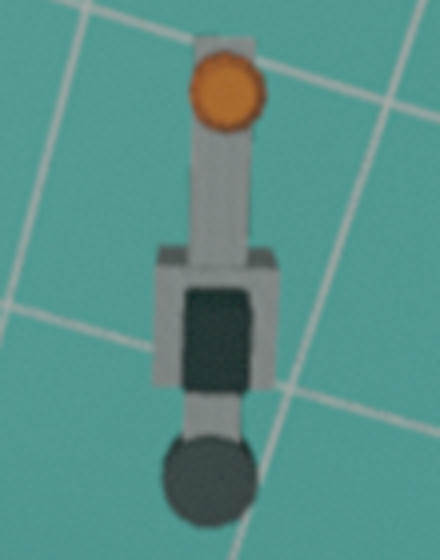

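Fitting the features puts the crank at about (0.4895, 0.3012), heading 15.3°. I'll descend and grip the boss.

Call:
apply_moves([
  [[-0.0024, 0.005, 0.03], 1.5],
  [[0, 0, 0.03], 0],
  [[0, 0, 0.03], 0],
  [[0, 0, 0.03], 0],
  [[0, 0, 0.02], 0],
])

```text
time_s: 4.52
tcp_pos: [0.4883, 0.3002, 0.0598]
ee_rot: [[0.964, 0.267, -0.003], [0.267, -0.964, -0.002], [-0.003, 0.001, -1.0]]
wrist_force: [0.1, 0.2, -0.0]
gripper_width: 1.0
gripper_force: 0.0
```

Call:
apply_moves([
  [[0, 0, 0.015], 0],
  [[0, 0, 0.007], 0],
  [[0, 0, 0], 0],
  [[0, 0, 0], 0],
])

```text
time_s: 4.85
tcp_pos: [0.4899, 0.3015, 0.041]
ee_rot: [[0.963, 0.268, 0.001], [0.268, -0.963, 0.0], [0.001, -0.0, -1.0]]
wrist_force: [-0.2, 0.2, -0.5]
gripper_width: 1.002
gripper_force: 0.0
```

Call:
apply_moves([
  [[0, 0, 0], 0],
  [[0, 0, 0], 0],
  [[0, 0, 0], 0],
  [[0, 0, 0], 0],
  [[0, 0, 0], 0],
], hand=0.0)

```text
time_s: 5.27
tcp_pos: [0.4896, 0.3013, 0.0411]
ee_rot: [[0.964, 0.268, 0.001], [0.268, -0.964, 0.001], [0.001, -0.001, -1.0]]
wrist_force: [-0.1, 0.1, 0.7]
gripper_width: 0.712
gripper_force: 0.0
```

Call:
apply_moves([
  [[0, 0, 0], 0],
  [[0, 0, 0], 0],
  [[0, 0, 0], 0],
  [[0, 0, 0], 0],
  [[0, 0, 0], 0],
])

```text
time_s: 5.68
tcp_pos: [0.4894, 0.3012, 0.0405]
ee_rot: [[0.963, 0.268, -0.0], [0.268, -0.963, -0.0], [-0.0, 0.0, -1.0]]
wrist_force: [0.7, -0.5, 0.2]
gripper_width: 0.327
gripper_force: 0.0
```

Call:
apply_moves([
  [[0, 0, 0], 0],
  [[0, 0, 0], 0],
  [[0, 0, 0], 0],
  [[0, 0, 0], 0],
  [[0, 0, 0], 0],
])

```text
time_s: 6.1
tcp_pos: [0.4894, 0.3011, 0.0405]
ee_rot: [[0.964, 0.268, -0.0], [0.268, -0.964, -0.0], [-0.0, 0.0, -1.0]]
wrist_force: [0.7, -0.5, -1.0]
gripper_width: 0.204
gripper_force: 30.0
```

Call:
apply_moves([
  [[0, 0, 0], 0],
  [[0, 0, -0.005], 0],
  [[0, 0, -0.015], 0],
  [[0, 0, -0.03], 0],
  [[0, 0, -0.03], 0],
])

```text
time_s: 6.52
tcp_pos: [0.4882, 0.3002, 0.1199]
ee_rot: [[0.964, 0.267, -0.004], [0.267, -0.964, -0.003], [-0.004, 0.002, -1.0]]
wrist_force: [1.0, 1.5, -2.5]
gripper_width: 0.208
gripper_force: 30.0
```

Call:
apply_moves([
  [[0, 0, -0.03], 0],
  [[0, 0, -0.03], 0],
  [[0, 0, -0.02], 0],
  [[-0.004, 0.0175, 0], 0],
  [[-0.006, 0.03, 0], 0],
])

```text
time_s: 6.93
tcp_pos: [0.4926, 0.2543, 0.2015]
ee_rot: [[0.963, 0.271, 0.002], [0.271, -0.963, 0.003], [0.003, -0.002, -1.0]]
wrist_force: [0.4, -0.1, -4.2]
gripper_width: 0.204
gripper_force: 30.0
```

Call:
apply_moves([
  [[-0.007, 0.035, 0], 0],
  [[-0.007, 0.035, 0], 0],
  [[-0.007, 0.03, 0], 0],
  [[-0.005, 0.02, 0], 0],
  [[0, 0, 0], 0],
])

```text
time_s: 7.35
tcp_pos: [0.4976, 0.1259, 0.1994]
ee_rot: [[0.965, 0.263, -0.004], [0.263, -0.965, -0.002], [-0.005, 0.001, -1.0]]
wrist_force: [0.9, -0.0, -3.2]
gripper_width: 0.208
gripper_force: 30.0
```

Run:
```python
from h import *
for i in range(3): W=imaging.capture("wrist")
s=r.sense();print(s["tcp_pos"],s["joints"],s["ee_rot"],s["time_s"],s["wrist_force"],s["moment"],s["gripper_width"],s["gripper_force"])
cv2.imwrite("pics/w2.png",W["frame"])
for t,h in {"shaft":.103,"shoulder":.075,"boss":s["tcp_pos"][2]+.01}.items():
    for c,uv in best(W,t,2): print(t,round(c,2),uv,onz(W,uv,h)[0])
```

```text
[0.4991 0.1298 0.1999] [ 32.6114  12.5186 -16.6527  -0.0359 -60.8908  72.8869] [[ 0.9637  0.2669 -0.0012]
 [ 0.2669 -0.9637 -0.0001]
 [-0.0012 -0.0002 -1.    ]] 7.5 [-0.1541  0.0593 -3.3357] [-0.0646 -0.0611  0.0104] 0.20096741185318798 29.97672826051712
shaft 0.74 [452.48 207.  ] [0.5214 0.0135 0.103 ]
shaft 0.49 [417.024 178.08 ] [0.5377 0.0528 0.103 ]
shoulder 0.8 [438.528 199.   ] [0.5199 0.0148 0.075 ]
boss 0.6 [318.784 254.6  ] [0.4979 0.1297 0.2099]
```

View pics/w2.png

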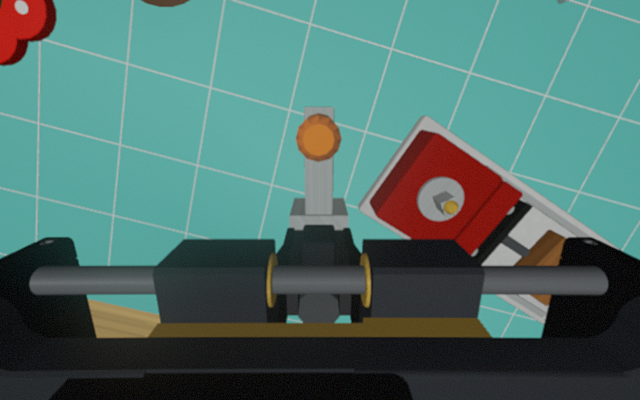

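The held crank is aligned with the tool, its knob top at (319,136). The shaft tip is at (452,207), with the square visible on the round shoulder at (441,199).

Run:
```python
from h import *
fs=[]
for i in range(4):
    W=imaging.capture("wrist"); fs.append(W["frame"].astype(float))
f=np.mean(fs,0).astype(np.uint8)
cv2.imwrite("pics/w2c.png",cv2.resize(f[170:230,405:485],(800,600),interpolation=cv2.INTER_CUBIC))
s=r.sense();R=np.array(s["ee_rot"]);t=np.array(s["tcp_pos"]);
hsv=cv2.cvtColor(f,cv2.COLOR_BGR2HSV)
k=(hsv[...,0]>5)&(hsv[...,0]<20)&(hsv[...,1]>120);k[:100]=0;k[170:]=0;k[:,:280]=0;k[:,360:]=0
ys,xs=np.nonzero(k);print("knob",xs.min(),xs.max(),ys.min(),ys.max())
for dx in (-.002,0,.002):
    o=t+R@np.array([dx,0,.0405])
    th=np.linspace(0,2*np.pi,60);top=np.c_[.065+.009*np.cos(th),.009*np.sin(th),0*th-.085]
    q=proj(W,o+top@R.T);print(dx,q.min(0),q.max(0))
    print(proj(W,o+np.array([[.017,.017,-.036],[.017,-.017,-.036],[.073,0.008,-.034]])@R.T))
# predicted square for angles
c=onz(W,[[452.5,207]],.103)[0]
print(proj(W,[[c[0],c[1],.103],[c[0],c[1],.097],[c[0],c[1],.075]]))
for z in(.097,.075):
  for a in (0,22.5,45,67.5):
    v=[[c[0]+.0099*np.cos(np.radians(a+45+90*i)),c[1]+.0099*np.sin(np.radians(a+45+90*i)),z] for i in range(4)]
    print(z,a,((proj(W,v)-[405,170])*10).round().tolist())
```

```text
knob 297 340 115 160
-0.002 [298.0276 119.7583] [345.4147 167.5545]
[[350.1319 218.1232]
 [291.1209 218.1319]
 [335.8455 117.7244]]
0 [297.927  114.1764] [345.545  162.4435]
[[350.2308 214.8489]
 [291.0343 214.8581]
 [335.9057 113.8227]]
0.002 [297.8253 108.5375] [345.6768 157.2836]
[[350.3305 211.5541]
 [290.9469 211.5636]
 [335.9663 109.8932]]
[[452.5    207.    ]
 [449.7177 204.9183]
 [440.4366 197.9725]]
0.097 0 [[404.0, 258.0], [346.0, 400.0], [489.0, 439.0], [550.0, 298.0]]
0.097 22.5 [[368.0, 285.0], [370.0, 431.0], [525.0, 413.0], [526.0, 267.0]]
0.097 45 [[345.0, 321.0], [406.0, 449.0], [549.0, 377.0], [490.0, 248.0]]
0.097 67.5 [[337.0, 362.0], [447.0, 452.0], [558.0, 337.0], [447.0, 245.0]]
0.075 0 [[314.0, 194.0], [260.0, 327.0], [394.0, 364.0], [449.0, 232.0]]
0.075 22.5 [[281.0, 219.0], [283.0, 356.0], [427.0, 340.0], [427.0, 202.0]]
0.075 45 [[259.0, 253.0], [316.0, 373.0], [449.0, 306.0], [393.0, 185.0]]
0.075 67.5 [[252.0, 291.0], [355.0, 376.0], [457.0, 268.0], [353.0, 182.0]]
```

View pics/w2c.png

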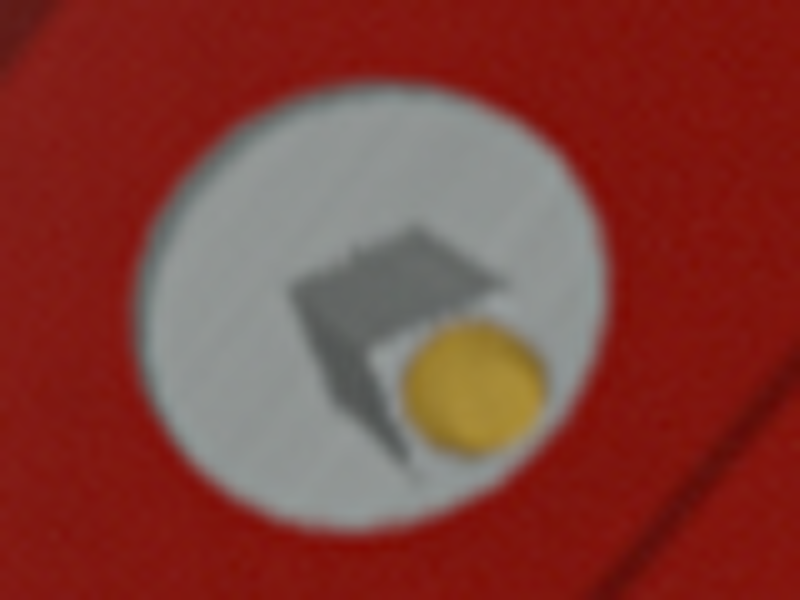

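The crop shows the square shaft clearly: near top corner (370,350), right corner (505,300), lower corner (410,465), brass tip at (475,388). I'll fit its centre and angle.

Run:
```python
from h import *
from scipy.optimize import least_squares
W=imaging.capture("wrist")
ob=np.array([[370,350],[505,300],[410,465],[290,290],[418,225],[475,388],[371,307]])/10+[405,170]
def pts(v):
    x,y,a=v; k=lambda i,z:[x+.0099*np.cos(a+np.pi/4+i*np.pi/2),y+.0099*np.sin(a+np.pi/4+i*np.pi/2),z]
    return proj(W,[k(0,.097),k(3,.097),k(1,.097),k(0,.075),k(3,.075),[x,y,.1005],[x,y,.075]])
s=least_squares(lambda v:(pts(v)-ob).ravel(),[.52,.013,.7],x_scale=[.01,.01,.3])
print(s.x[:2],np.degrees(s.x[2]),s.cost);print((pts(s.x)-ob).round(1).tolist())
```

```text
[0.5197 0.0124] 39.735310659506396 4.820914944640945
[[-0.5, -0.2], [1.0, -1.3], [0.3, 1.5], [-1.2, -1.2], [-0.1, -0.3], [0.5, 0.9], [-0.1, 0.6]]
```

Call:
apply_moves([
  [[-0.0023, 0.0237, 0], 0],
  [[-0.0023, 0.0237, 0], 0],
  [[-0.0023, 0.0237, 0], 0],
  [[-0.0023, 0.0237, 0], 0],
  [[-0.0023, 0.0237, 0], 0],
])

```text
time_s: 8.32
tcp_pos: [0.5203, 0.0122, 0.2006]
ee_rot: [[0.963, 0.269, 0.0], [0.269, -0.963, 0.0], [0.0, -0.0, -1.0]]
wrist_force: [0.7, 0.0, -3.3]
gripper_width: 0.202
gripper_force: 30.0
```

Call:
apply_moves([
  [[0, 0, 0.01], -6.1],
  [[0, 0, 0.01], -6.1],
  [[0, 0, 0.01], -6.1],
  [[0, 0, 0.005], -6.1],
  [[0, 0, 0], 0],
])

```text
time_s: 8.73
tcp_pos: [0.5193, 0.0128, 0.1641]
ee_rot: [[0.766, 0.643, -0.003], [0.643, -0.766, -0.001], [-0.003, -0.002, -1.0]]
wrist_force: [-0.6, -0.3, -3.9]
gripper_width: 0.206
gripper_force: 30.0
```

Run:
```python
from h import *
for i in range(2): T=imaging.capture("top")
S=imaging.capture("side")
s=r.sense();R=np.array(s["ee_rot"]);t=np.array(s["tcp_pos"]);print(t,s["joints"],np.degrees(np.arctan2(R[1,0],R[0,0])),s["wrist_force"],s["moment"])
o=t+R@[0,0,.0405];print(o)
L=[[.065,0,.085],[-.045,0,.038],[0,0,0],[.017,.017,0],[.017,-.017,0],[-.017,-.017,0],[-.017,.017,0]]
for n,p in (("top",T),("side",S)):
    q=proj(p,o+np.array(L)*[1,-1,-1]@R.T);
    print(n,q.round(1).tolist());print(proj(p,[[.5197,.0124,.103],[.5197,.0124,.097],[.5197,.0124,.075]]).round(1).tolist())
u=S["frame"][185:245,285:365];v=T["frame"][185:245,300:380]
cv2.imwrite("pics/st.png",np.hstack([cv2.resize(u,(400,300),interpolation=cv2.INTER_CUBIC),cv2.resize(v,(400,300),interpolation=cv2.INTER_CUBIC)]))
```

```text
[0.5207 0.0132 0.166 ] [ 19.3247  14.8356 -18.9026   0.0193 -56.2163 110.4835] 39.81899851926898 [ 0.4781  1.0587 -2.3467] [-0.0603 -0.0619  0.0266]
[0.5207 0.0132 0.1255]
top [[326.5, 190.8], [349.6, 220.7], [339.4, 211.5], [331.8, 211.0], [340.0, 204.1], [347.0, 212.1], [338.9, 219.1]]
[[339.3, 212.9], [339.2, 213.2], [338.9, 214.2]]
side [[318.8, 173.9], [306.4, 220.7], [311.8, 216.3], [307.1, 209.7], [320.3, 212.5], [316.6, 223.0], [303.2, 220.1]]
[[311.7, 222.3], [311.7, 223.8], [311.8, 229.0]]
```

View pics/st.png

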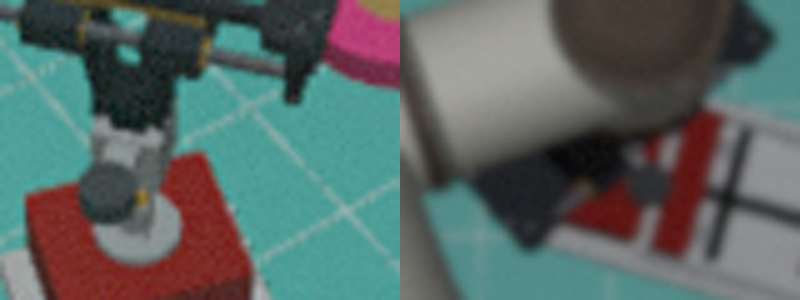

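In the side view the counterweight is at (307,224) and the brass tip and shoulder at about (313,224) and (313,231). Both match the predictions to within about 1 px. I'll lower it gently.

Call:
apply_moves([
  [[-0.001, 0, 0.006], 0],
  [[0, 0, 0.006], 0],
  [[0, 0, 0.004], 0],
  [[0, 0, 0.003], 0],
  [[0, 0, 0], 0],
])

```text
time_s: 9.3
tcp_pos: [0.5189, 0.0122, 0.1456]
ee_rot: [[0.767, 0.642, -0.002], [0.642, -0.767, -0.0], [-0.002, -0.001, -1.0]]
wrist_force: [-0.3, -0.2, -3.3]
gripper_width: 0.207
gripper_force: 30.0
```

Call:
apply_moves([
  [[0, 0, 0.0015], 0],
  [[0, 0, 0.0015], 0],
  [[0, 0, 0], 0],
  [[0, 0, 0], 0],
])

```text
time_s: 9.63
tcp_pos: [0.5195, 0.0123, 0.1436]
ee_rot: [[0.767, 0.642, 0.0], [0.642, -0.767, -0.0], [0.0, 0.0, -1.0]]
wrist_force: [-0.0, -0.6, -3.2]
gripper_width: 0.204
gripper_force: 30.0
```

Call:
apply_moves([
  [[0, 0, 0.001], 0],
  [[0, 0, 0.001], 0],
  [[0, 0, 0], 0],
  [[0, 0, 0], 0],
])

```text
time_s: 9.97
tcp_pos: [0.5194, 0.0123, 0.1415]
ee_rot: [[0.767, 0.642, -0.0], [0.642, -0.767, -0.0], [-0.0, -0.0, -1.0]]
wrist_force: [0.3, 0.1, -3.4]
gripper_width: 0.203
gripper_force: 30.0
```

Call:
apply_moves([
  [[0, 0, 0.001], 0],
  [[0, 0, 0.001], 0],
  [[0, 0, 0], 0],
  [[0, 0, 0], 0],
])

```text
time_s: 10.3
tcp_pos: [0.5194, 0.0123, 0.1394]
ee_rot: [[0.767, 0.642, -0.0], [0.642, -0.767, -0.0], [-0.0, -0.0, -1.0]]
wrist_force: [-0.0, -0.5, -3.6]
gripper_width: 0.203
gripper_force: 30.0
```

Call:
apply_moves([
  [[0, 0, 0.001], 0],
  [[0, 0, 0.001], 0],
  [[0, 0, 0], 0],
  [[0, 0, 0], 0],
])

```text
time_s: 10.63
tcp_pos: [0.5195, 0.0123, 0.1375]
ee_rot: [[0.767, 0.642, -0.0], [0.642, -0.767, -0.0], [-0.0, -0.0, -1.0]]
wrist_force: [-1.0, -0.1, -2.0]
gripper_width: 0.202
gripper_force: 30.0
```

Call:
apply_moves([
  [[0, 0, 0.001], 0],
  [[0, 0, 0], 0],
  [[0, 0, 0], 0],
  [[0, 0, 0], 0],
])

```text
time_s: 10.97
tcp_pos: [0.5196, 0.0123, 0.1366]
ee_rot: [[0.767, 0.642, 0.0], [0.642, -0.767, -0.0], [0.0, 0.0, -1.0]]
wrist_force: [0.1, -0.7, -3.8]
gripper_width: 0.203
gripper_force: 30.0
```

Still free, with the pilot inside. I'll continue in small steps.

Call:
apply_moves([
  [[0, 0, 0.001], 0],
  [[0, 0, 0], 0],
  [[0, 0, 0], 0],
  [[0, 0, 0], 0],
])

```text
time_s: 11.3
tcp_pos: [0.5196, 0.0123, 0.1356]
ee_rot: [[0.767, 0.642, 0.0], [0.642, -0.767, -0.0], [0.0, 0.0, -1.0]]
wrist_force: [0.9, -1.6, -3.5]
gripper_width: 0.207
gripper_force: 30.0
```

Call:
apply_moves([
  [[0, 0, 0.001], 0],
  [[0, 0, 0], 0],
  [[0, 0, 0], 0],
  [[0, 0, 0], 0],
])

```text
time_s: 11.63
tcp_pos: [0.5196, 0.0122, 0.1346]
ee_rot: [[0.767, 0.642, 0.0], [0.642, -0.767, -0.0], [0.0, 0.0, -1.0]]
wrist_force: [1.9, -0.4, -3.3]
gripper_width: 0.2
gripper_force: 30.0
```

Call:
apply_moves([
  [[0, 0, 0.001], 0],
  [[0, 0, 0], 0],
  [[0, 0, 0], 0],
  [[0, 0, 0], 0],
])

```text
time_s: 11.97
tcp_pos: [0.5196, 0.0123, 0.1336]
ee_rot: [[0.767, 0.642, 0.0], [0.642, -0.767, -0.0], [0.0, 0.0, -1.0]]
wrist_force: [1.2, -1.2, -3.5]
gripper_width: 0.199
gripper_force: 30.0
```

The square is about 4 mm in with no vertical resistance, so the fitted angle holds. Continuing down.

Call:
apply_moves([
  [[0, 0, 0.001], 0],
  [[0, 0, 0.001], 0],
  [[0, 0, 0.001], 0],
  [[0, 0, 0], 0],
  [[0, 0, 0], 0],
])

```text
time_s: 12.38
tcp_pos: [0.5196, 0.0122, 0.1305]
ee_rot: [[0.767, 0.642, 0.0], [0.642, -0.767, -0.0], [0.0, 0.0, -1.0]]
wrist_force: [2.0, -2.4, -2.6]
gripper_width: 0.201
gripper_force: 30.0
```

Call:
apply_moves([
  [[0, 0, 0.0012], 0],
  [[0, 0, 0.0012], 0],
  [[0, 0, 0.0012], 0],
  [[0, 0, 0.0012], 0],
  [[0, 0, 0], 0],
])

```text
time_s: 12.8
tcp_pos: [0.5196, 0.0122, 0.1256]
ee_rot: [[0.767, 0.642, 0.0], [0.642, -0.767, -0.0], [0.0, 0.0, -1.0]]
wrist_force: [2.6, -3.3, -3.1]
gripper_width: 0.204
gripper_force: 30.0
```

Call:
apply_moves([
  [[0, 0, 0.0012], 0],
  [[0, 0, 0.0012], 0],
  [[0, 0, 0.0012], 0],
  [[0, 0, 0.0012], 0],
  [[0, 0, 0], 0],
])

```text
time_s: 13.22
tcp_pos: [0.5196, 0.0122, 0.1208]
ee_rot: [[0.767, 0.642, 0.0], [0.642, -0.767, -0.0], [0.0, 0.0, -1.0]]
wrist_force: [3.8, -2.9, -2.5]
gripper_width: 0.201
gripper_force: 30.0
```

Call:
apply_moves([
  [[0, 0.0006, 0.0012], 0],
  [[0, 0, 0.0012], 0],
  [[0, 0, 0.0012], 0],
  [[0, 0, 0], 0],
  [[0, 0, 0], 0],
])

```text
time_s: 13.63
tcp_pos: [0.5194, 0.0119, 0.1168]
ee_rot: [[0.767, 0.642, -0.001], [0.642, -0.767, 0.0], [-0.001, -0.001, -1.0]]
wrist_force: [1.7, -1.6, -3.8]
gripper_width: 0.2
gripper_force: 30.0
```

Call:
apply_moves([
  [[0, 0, 0.001], 0],
  [[0, 0, 0], 0],
  [[0, 0, 0], 0],
])

```text
time_s: 13.88
tcp_pos: [0.5195, 0.0119, 0.116]
ee_rot: [[0.767, 0.642, -0.001], [0.642, -0.767, 0.0], [-0.001, -0.001, -1.0]]
wrist_force: [1.3, -1.7, -4.4]
gripper_width: 0.208
gripper_force: 30.0
```

Call:
apply_moves([
  [[0, 0, 0.0007], 0],
  [[0, 0, 0], 0],
  [[0, 0, 0], 0],
])

```text
time_s: 14.13
tcp_pos: [0.5196, 0.0119, 0.1155]
ee_rot: [[0.767, 0.642, -0.001], [0.642, -0.767, 0.0], [-0.0, -0.0, -1.0]]
wrist_force: [0.5, -1.4, -3.9]
gripper_width: 0.204
gripper_force: 30.0
```

Call:
apply_moves([
  [[0, 0, 0.0007], 0],
  [[0, 0, 0], 0],
  [[0, 0, 0], 0],
])

```text
time_s: 14.38
tcp_pos: [0.5197, 0.0118, 0.1154]
ee_rot: [[0.767, 0.642, -0.0], [0.642, -0.767, -0.0], [-0.0, -0.0, -1.0]]
wrist_force: [-2.3, 0.2, 2.7]
gripper_width: 0.204
gripper_force: 30.0
```

Call:
apply_moves([
  [[0, 0, 0], 0],
  [[0, 0, 0], 0],
  [[0, 0, 0], 0],
  [[0, 0, 0], 0],
  [[0, 0, 0], 0],
], hand=0.046)

```text
time_s: 14.8
tcp_pos: [0.52, 0.0119, 0.115]
ee_rot: [[0.767, 0.642, 0.0], [0.642, -0.767, 0.0], [0.0, 0.0, -1.0]]
wrist_force: [0.1, 1.7, 0.1]
gripper_width: 0.477
gripper_force: 0.0
```

Call:
apply_moves([
  [[0, 0, -0.01], 0],
  [[0, 0, -0.025], 0],
  [[0, 0, -0.03], 0],
  [[0, 0, -0.02], 0],
  [[0, 0, 0], 0],
])

```text
time_s: 15.22
tcp_pos: [0.523, 0.0123, 0.2058]
ee_rot: [[0.766, 0.643, 0.011], [0.643, -0.766, 0.002], [0.01, 0.006, -1.0]]
wrist_force: [0.1, -0.2, 0.1]
gripper_width: 0.528
gripper_force: 0.0
```

Run:
```python
from h import *
for i in range(3): W=imaging.capture("wrist")
s=r.sense();R=np.array(s["ee_rot"]);t=np.array(s["tcp_pos"]);print(t,s["joints"],s["wrist_force"],s["gripper_width"])
f=W["frame"];hsv=cv2.cvtColor(f,cv2.COLOR_BGR2HSV)
k=((hsv[...,0]>5)&(hsv[...,0]<20)&(hsv[...,1]>120)).astype(np.uint8);k[230:]=0
n,l,st,ce=cv2.connectedComponentsWithStats(k);print([(st[i],ce[i].round(1)) for i in range(1,n) if st[i][4]>150])
for a in (36,40,44):
  for z in (.075,.078):
    kx=[.5196+.065*np.cos(np.radians(a)),.0118+.065*np.sin(np.radians(a)),z+.085]
    print(a,z,proj(W,kx),kx)
print([(round(c,2),uv) for c,uv in best(W,"knob_mid",1)])
S=imaging.capture("side")
cv2.imwrite("pics/ws.png",np.hstack([cv2.resize(f,(480,300)),cv2.resize(S["frame"][180:250,285:355],(300,300),interpolation=cv2.INTER_CUBIC)]))
```

```text
[0.5195 0.0119 0.2001] [ 19.2011  12.8563 -16.1801  -0.0317 -60.958  110.7303] [ 0.1305  0.0488 -0.9175] 0.5290067732802233
[(array([306, 113,  27,  26, 520], dtype=int32), array([318.5, 126. ]))]
36 0.075 [[326.4524 127.5892]] [np.float64(0.5721861046343716), np.float64(0.050006041399010756), 0.16]
36 0.078 [[326.5752 127.8844]] [np.float64(0.5721861046343716), np.float64(0.050006041399010756), 0.163]
40 0.075 [[319.449  127.3529]] [np.float64(0.5693928888027335), np.float64(0.05358119462962505), 0.16]
40 0.078 [[319.4691 127.6447]] [np.float64(0.5693928888027335), np.float64(0.05358119462962505), 0.163]
44 0.075 [[312.4461 127.6166]] [np.float64(0.5663570870220123), np.float64(0.05695279407983482), 0.16]
44 0.078 [[312.3633 127.9122]] [np.float64(0.5663570870220123), np.float64(0.05695279407983482), 0.163]
[(0.8, array([318.528, 124.4  ]))]
```

View pics/ws.png

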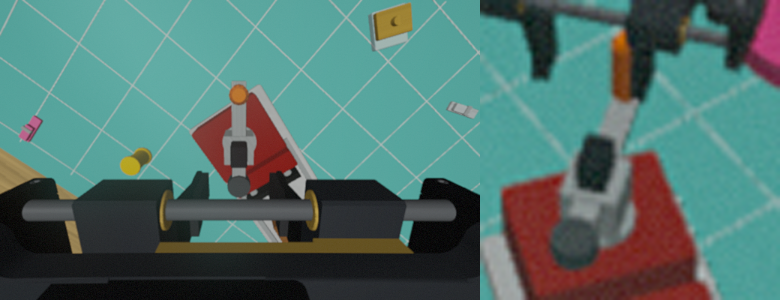

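The crank sits home on the shoulder. The knob is at (318,126) in the wrist image, exactly where predicted. Next I move over it and grip it.

Call:
apply_moves([
  [[0.02, 0, 0], 0],
  [[0.025, 0, 0], 0],
  [[0.02, 0, 0], 0],
  [[0, 0, 0], 0],
  [[0, 0, 0.02], 0],
])

```text
time_s: 15.88
tcp_pos: [0.5723, 0.0545, 0.1819]
ee_rot: [[0.766, 0.643, 0.006], [0.643, -0.766, 0.001], [0.005, 0.003, -1.0]]
wrist_force: [0.6, 0.5, 0.7]
gripper_width: 0.531
gripper_force: 0.0
```

Call:
apply_moves([
  [[0, 0, 0.02], 0],
  [[0, 0, 0.02], 0],
  [[0, 0, 0.018], 0],
  [[0, 0, 0], 0],
  [[0, 0, 0], 0],
])

```text
time_s: 16.3
tcp_pos: [0.5686, 0.053, 0.1207]
ee_rot: [[0.767, 0.642, -0.004], [0.642, -0.767, -0.002], [-0.004, -0.001, -1.0]]
wrist_force: [0.6, -0.0, 0.5]
gripper_width: 0.529
gripper_force: 0.0
```

Call:
apply_moves([
  [[0, 0, 0], 0],
  [[0, 0, 0], 0],
  [[0, 0, 0], 0],
  [[0, 0, 0], 0],
  [[0, 0, 0], 0],
], hand=0.0)

```text
time_s: 16.72
tcp_pos: [0.57, 0.0537, 0.1227]
ee_rot: [[0.767, 0.642, 0.001], [0.642, -0.767, 0.0], [0.001, 0.0, -1.0]]
wrist_force: [-0.0, -0.2, -0.9]
gripper_width: 0.235
gripper_force: 0.0
```

Call:
apply_moves([
  [[0, 0, 0], 0],
  [[0, 0, 0], 0],
])

```text
time_s: 16.88
tcp_pos: [0.57, 0.0537, 0.1224]
ee_rot: [[0.767, 0.642, 0.001], [0.642, -0.767, 0.0], [0.001, 0.0, -1.0]]
wrist_force: [1.3, 1.0, 1.2]
gripper_width: 0.197
gripper_force: 30.0
```

Gripped. Winding clockwise, first quarter.

Call:
apply_moves([
  [[-0.0032, 0.0201, 0], 0],
  [[-0.0092, 0.0181, 0], 0],
  [[-0.0144, 0.0144, 0], 0],
  [[-0.0181, 0.0092, 0], 0],
  [[-0.0201, 0.0032, 0], 0],
])

```text
time_s: 17.3
tcp_pos: [0.5644, -0.037, 0.1227]
ee_rot: [[0.767, 0.642, 0.006], [0.642, -0.767, 0.003], [0.007, 0.002, -1.0]]
wrist_force: [2.1, 9.1, 0.7]
gripper_width: 0.194
gripper_force: 30.0
```

Call:
apply_moves([
  [[-0.0201, -0.0032, 0], 0],
  [[-0.0181, -0.0092, 0], 0],
  [[-0.0144, -0.0144, 0], 0],
  [[-0.0092, -0.0181, 0], 0],
  [[-0.0032, -0.0201, 0], 0],
])

```text
time_s: 17.72
tcp_pos: [0.4714, -0.0307, 0.1228]
ee_rot: [[0.767, 0.641, 0.006], [0.641, -0.767, -0.0], [0.004, 0.004, -1.0]]
wrist_force: [7.8, -0.6, -4.1]
gripper_width: 0.196
gripper_force: 30.0
```

Call:
apply_moves([
  [[0.0032, -0.0201, 0], 0],
  [[0.0092, -0.0181, 0], 0],
  [[0.0144, -0.0144, 0], 0],
  [[0.0181, -0.0092, 0], 0],
  [[0.0201, -0.0032, 0], 0],
])

```text
time_s: 18.13
tcp_pos: [0.4767, 0.0604, 0.1222]
ee_rot: [[0.766, 0.643, -0.003], [0.643, -0.766, -0.004], [-0.005, 0.001, -1.0]]
wrist_force: [1.9, -13.0, 0.1]
gripper_width: 0.197
gripper_force: 30.0
```

Call:
apply_moves([
  [[0.0201, 0.0032, 0], 0],
  [[0.0181, 0.0092, 0], 0],
  [[0.0144, 0.0144, 0], 0],
  [[0.0092, 0.0181, 0], 0],
  [[0.0032, 0.0201, 0], 0],
])

```text
time_s: 18.55
tcp_pos: [0.5697, 0.0551, 0.1222]
ee_rot: [[0.766, 0.643, -0.002], [0.643, -0.766, 0.001], [-0.001, -0.002, -1.0]]
wrist_force: [-5.1, 4.6, 4.4]
gripper_width: 0.199
gripper_force: 30.0
```

Run:
```python
from h import *
for i in range(2): T=imaging.capture("top")
s=r.sense();R=np.array(s["ee_rot"]);t=np.array(s["tcp_pos"]);print(t,s["joints"],s["wrist_force"],s["time_s"],s["gripper_width"])
cv2.imwrite("pics/t3.png",cv2.resize(T["frame"][180:270,320:440],(800,600),interpolation=cv2.INTER_CUBIC))
```

```text
[0.5712 0.0532 0.1222] [ 21.4991  22.3022 -14.8268  -0.0003 -52.8187 108.3438] [-0.36    1.6664  3.2597] 18.65 0.1993718714600446
```

View pics/t3.png

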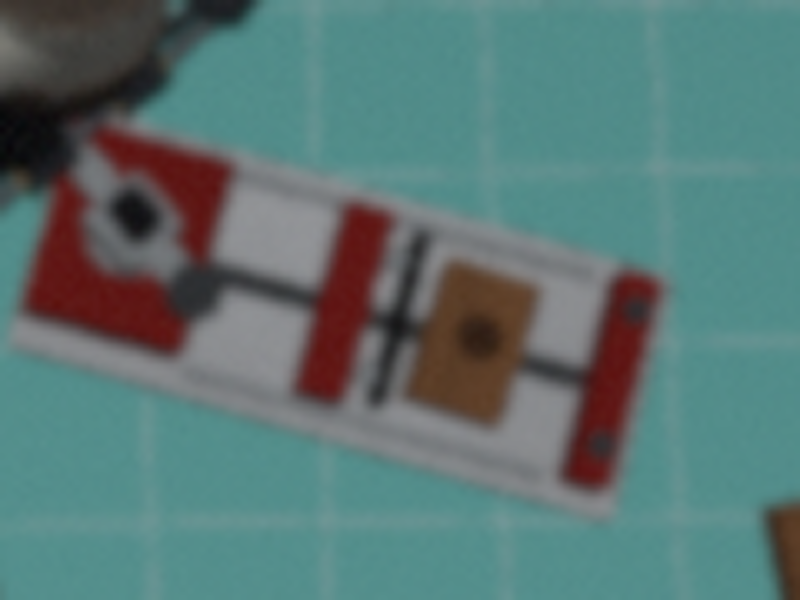

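The jaw has advanced about 50 mm. The pad edge is at about (412,330) in the crop, the block's front at (425,340), and the gap from block to fence is about 70 crop px. That leaves roughly 43 mm, or about 310°. I'll do another half turn fast, then slow down.

Call:
apply_moves([
  [[-0.0032, 0.0201, 0], 0],
  [[-0.0092, 0.0181, 0], 0],
  [[-0.0144, 0.0144, 0], 0],
  [[-0.0181, 0.0092, 0], 0],
  [[-0.0201, 0.0032, 0], 0],
])

```text
time_s: 19.07
tcp_pos: [0.5644, -0.0368, 0.1227]
ee_rot: [[0.767, 0.642, 0.008], [0.642, -0.767, 0.003], [0.008, 0.003, -1.0]]
wrist_force: [2.8, 8.4, -0.3]
gripper_width: 0.197
gripper_force: 30.0
```

Call:
apply_moves([
  [[-0.0201, -0.0032, 0], 0],
  [[-0.0181, -0.0092, 0], 0],
  [[-0.0144, -0.0144, 0], 0],
  [[-0.0092, -0.0181, 0], 0],
  [[-0.0032, -0.0201, 0], 0],
])

```text
time_s: 19.48
tcp_pos: [0.471, -0.0304, 0.1227]
ee_rot: [[0.767, 0.641, 0.007], [0.641, -0.767, -0.0], [0.005, 0.004, -1.0]]
wrist_force: [7.2, -0.9, -4.9]
gripper_width: 0.197
gripper_force: 30.0
```

Call:
apply_moves([
  [[0.0008, -0.0102, 0], 0],
  [[0.0024, -0.0099, 0], 0],
  [[0.0039, -0.0094, 0], 0],
  [[0.0053, -0.0087, 0], 0],
  [[0.0066, -0.0078, 0], 0],
])

```text
time_s: 19.9
tcp_pos: [0.4558, 0.0175, 0.1225]
ee_rot: [[0.766, 0.643, 0.003], [0.643, -0.766, -0.002], [0.001, 0.003, -1.0]]
wrist_force: [5.6, -6.2, -3.0]
gripper_width: 0.201
gripper_force: 30.0
```

Run:
```python
from h import *
T=imaging.capture("top")
s=r.sense();R=np.array(s["ee_rot"]);t=np.array(s["tcp_pos"]);print(t,s["joints"],s["wrist_force"],R.T@s["wrist_force"],s["time_s"],s["gripper_width"])
cv2.imwrite("pics/t4.png",cv2.resize(T["frame"][195:270,360:440],(800,600)[:1]+(600,)))
for n in("block","fence","jaw"): print(n,[(round(c,2),uv.round(1)) for c,uv in best(T,n,2)])
```

```text
[0.456  0.0186 0.1225] [ 22.9183  11.7774 -30.727    0.1655 -47.373  107.0346] [ 3.6932 -2.6716 -1.1133] [1.1053 4.4188 1.1266] 19.95 0.19703501401881882
block [(0.88, array([448.5, 261.8])), (0.66, array([397.6, 232.3]))]
fence [(0.82, array([406.3, 234.5]))]
jaw [(0.71, array([383.1, 230.2]))]
```

View pics/t4.png

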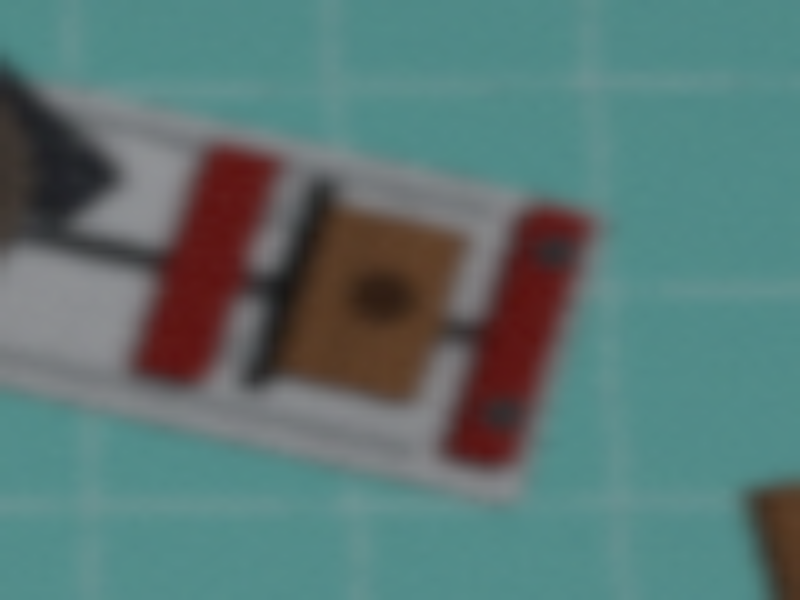

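The pad now touches the block (front edge x≈305–330). The block-to-fence gap is about 45–58 crop px, or about 18 mm, roughly 130°. I'll advance 90° at half speed and then go slowly.

Call:
apply_moves([
  [[0.0078, -0.0066, 0], 0],
  [[0.0087, -0.0053, 0], 0],
  [[0.0094, -0.0039, 0], 0],
  [[0.0099, -0.0024, 0], 0],
  [[0.0102, -0.0008, 0], 0],
])

```text
time_s: 20.52
tcp_pos: [0.4757, 0.0593, 0.1221]
ee_rot: [[0.767, 0.641, -0.006], [0.641, -0.767, -0.005], [-0.008, -0.0, -1.0]]
wrist_force: [-3.2, -7.8, 6.3]
gripper_width: 0.194
gripper_force: 30.0
```

Call:
apply_moves([
  [[0.0102, 0.0008, 0], 0],
  [[0.0099, 0.0024, 0], 0],
  [[0.0094, 0.0039, 0], 0],
  [[0.0087, 0.0053, 0], 0],
  [[0.0078, 0.0066, 0], 0],
])

```text
time_s: 20.93
tcp_pos: [0.5228, 0.0768, 0.1222]
ee_rot: [[0.767, 0.641, -0.006], [0.641, -0.767, 0.0], [-0.005, -0.004, -1.0]]
wrist_force: [-6.2, 3.4, 8.5]
gripper_width: 0.194
gripper_force: 30.0
```

```bash
cat > chk.py <<'E'
from h import *
s=r.sense();R=np.array(s["ee_rot"]);t=np.array(s["tcp_pos"]);F=R.T@s["wrist_force"]
d=R.T@(t-np.array([.5195,.0119,t[2]]));psi=np.arctan2(d[1],d[0])
print("psi",np.degrees(psi)%360,"rad",np.hypot(d[0],d[1]),"resist",F[0]*np.sin(psi)-F[1]*np.cos(psi),"radial",F[0]*np.cos(psi)+F[1]*np.sin(psi),"Fz",F[2],"t",s["time_s"],s["moment"])
T=imaging.capture("top");S=imaging.capture("side")
def red(p,name):
    f=p["frame"].astype(int);return (f[...,2]>95)&(f[...,1]<60)
for n,p in(("top",T),("side",S)):
    for k in ("block","fence","jaw"):
        print(n,k,[(round(c,2),uv.round(1).tolist(),onz(p,uv,.02)[0][:2].round(4).tolist()) for c,uv in best(p,k,2)])
# brown-white-red profile along vise axis in the top image, at bed level / block top
a=np.array([.5195,.0119]);b=np.array([.455,-.2185]);u=(b-a)/np.linalg.norm(b-a);v=np.array([-u[1],u[0]])
for off in(-.022,.022):
    L=np.arange(.12,.255,.0025);q=proj(T,[[*(a+u*l+v*off),.03] for l in L])
    c=cv2.remap(T["frame"],q[:,0].astype(np.float32),q[:,1].astype(np.float32),cv2.INTER_LINEAR).reshape(-1,3)
    print(off," ".join(f"{l*1e3:.0f}:{x[2]}/{x[1]}" for l,x in zip(L,c)))
E
python3 chk.py
```

```text
psi 312.8058855980149 rad 0.06498313098796081 resist 6.458963727990682 radial 3.0961594815445768 Fz -8.451655729119844 t 20.9333 [1.0504 2.0662 0.0007]
top block [(0.62, [384.9, 229.6], [0.4734, -0.1452]), (0.61, [446.5, 265.0], [0.3519, -0.3476])]
top fence [(0.64, [340.2, 212.2], [0.5347, 0.0051]), (0.63, [403.4, 233.4], [0.4597, -0.2075])]
top jaw [(0.59, [384.0, 230.2], [0.4714, -0.1421])]
side block [(0.83, [338.2, 316.2], [0.4502, -0.1975]), (0.48, [197.9, 223.7], [0.2982, 0.2381])]
side fence [(0.93, [341.7, 325.9], [0.4425, -0.2215]), (0.47, [365.0, 184.6], [0.7605, 0.092])]
side jaw [(0.69, [331.9, 298.9], [0.4645, -0.1528])]
-0.022 120:143/145 122:142/143 125:141/144 128:142/144 130:142/144 132:142/144 135:140/140 138:134/132 140:123/118 143:107/92 145:96/62 148:91/38 150:93/25 153:95/24 155:96/23 158:96/23 160:96/24 163:96/25 165:98/34 168:101/52 170:106/77 173:112/97 175:114/109 178:108/109 180:87/89 183:63/64 185:40/39 188:36/29 190:48/34 193:64/44 195:80/54 198:88/59 200:92/62 203:91/62 205:89/59 208:89/60 210:89/60 213:89/61 215:91/63 218:92/63 220:94/64 223:94/64 225:94/63 228:95/64 230:95/64 233:94/62 235:91/60 238:86/55 240:81/46 243:77/33 245:80/25 248:86/21 250:91/20 253:93/22
0.022 120:144/146 122:144/145 125:144/146 128:144/146 130:144/145 132:143/146 135:143/144 138:139/139 140:130/128 143:116/107 145:102/77 148:94/50 150:94/29 153:96/23 155:97/23 158:97/24 160:96/24 163:96/24 165:97/29 168:98/40 170:101/62 173:105/83 175:109/100 178:109/108 180:97/99 183:79/81 185:56/58 188:42/40 190:47/36 193:60/41 195:78/53 198:85/58 200:89/61 203:90/61 205:88/59 208:88/60 210:90/61 213:93/63 215:93/63 218:93/63 220:94/64 223:96/66 225:95/65 228:96/64 230:96/64 233:96/65 235:93/63 238:89/59 240:83/52 243:78/40 245:78/29 248:84/23 250:91/25 253:93/24
```

No white gap shows between block and fence any more. At most about 6 mm remains, hidden by parallax, and resistance is 6.5 N. Slow steps from here.

Call:
apply_moves([
  [[0.0035, 0.0037, 0], 0],
  [[0.0032, 0.004, 0], 0],
  [[0.0028, 0.0042, 0], 0],
  [[0.0025, 0.0045, 0], 0],
  [[0.0021, 0.0046, 0], 0],
])

```text
time_s: 21.75
tcp_pos: [0.548, 0.0708, 0.1223]
ee_rot: [[0.767, 0.641, -0.004], [0.641, -0.767, 0.002], [-0.001, -0.004, -1.0]]
wrist_force: [-5.8, 8.6, 7.5]
gripper_width: 0.2
gripper_force: 30.0
```

```bash
python3 chk.py | grep -E "psi|side"
```

```text
psi 335.686729350614 rad 0.06544090830167261 resist 8.937942132345773 radial 5.203978375340574 Fz -7.4876616576725965 t 21.75 [ 2.106   1.7532 -0.0318]
side block [(0.91, [338.1, 312.1], [0.4562, -0.1891]), (0.39, [306.9, 194.1], [0.6013, 0.158])]
side fence [(0.86, [341.7, 322.9], [0.4469, -0.2155])]
side jaw [(0.79, [335.9, 301.5], [0.4682, -0.1639])]
```

Call:
apply_moves([
  [[0.0018, 0.0048, 0], 0],
  [[0.0014, 0.0049, 0], 0],
  [[0.001, 0.005, 0], 0],
])

```text
time_s: 22.4
tcp_pos: [0.5608, 0.063, 0.1224]
ee_rot: [[0.767, 0.641, -0.003], [0.641, -0.767, 0.004], [0.0, -0.005, -1.0]]
wrist_force: [-5.4, 10.1, 7.4]
gripper_width: 0.197
gripper_force: 30.0
```

```bash
python3 chk.py | grep -E "psi|side"
```

```text
psi 348.8487889595481 rad 0.06572066668221392 resist 10.585809256169082 radial 4.514568874564295 Fz -7.301150330084857 t 22.4 [ 2.7138  1.7169 -0.0188]
side block [(0.92, [341.8, 313.0], [0.462, -0.1958]), (0.61, [313.1, 241.8], [0.5217, 0.0104])]
side fence [(0.84, [345.7, 324.2], [0.4526, -0.2234]), (0.27, [310.4, 217.4], [0.5618, 0.082])]
side jaw [(0.95, [338.6, 302.1], [0.4726, -0.1689])]
```

Run:
```python
from h import *
P=[imaging.capture("top") for _ in range(4)];T=P[0]
f=np.mean([p["frame"].astype(np.float32) for p in P],0)
print(onz(T,[[408.3,235.6]],.02))
a=np.array([.5195,.0119]);b=np.array([.455,-.2185]);u=(b-a)/np.linalg.norm(b-a);v=np.array([-u[1],u[0]])
print("fence l",(onz(T,[[408.3,235.6]],.02)[0][:2]-a)@u)
for off in(-.022,.022):
    L=np.arange(.15,.255,.0025);q=proj(T,[[*(a+u*l+v*off),.03] for l in L])
    c=cv2.remap(f,q[:,0].astype(np.float32),q[:,1].astype(np.float32),cv2.INTER_LINEAR).reshape(-1,3)
    print(off," ".join(f"{l*1e3:.0f}:{x[2]:.0f}/{x[1]:.0f}" for l,x in zip(L,c)))
s=r.sense();print(np.array(s["ee_rot"]).T@s["wrist_force"],s["tcp_pos"],s["time_s"])
```

```text
[[ 0.4521 -0.2238  0.02  ]]
fence l 0.24512148249141327
-0.022 150:93/62 152:91/38 155:93/26 158:95/23 160:96/23 162:96/22 165:96/22 168:97/24 170:98/32 173:100/50 175:103/70 178:105/88 180:96/89 183:78/76 185:54/53 188:37/35 190:42/33 193:56/39 195:72/48 198:83/56 200:89/60 203:91/61 205:90/61 208:89/61 210:88/60 213:88/59 215:90/61 218:91/62 220:92/62 223:93/63 225:94/64 228:95/64 230:96/64 233:94/64 235:93/63 238:91/60 240:87/53 243:84/42 245:85/33 248:88/25 250:92/22 253:93/22
0.022 150:100/77 152:93/49 155:92/32 158:94/23 160:96/22 162:96/22 165:96/22 168:96/23 170:96/25 173:97/36 175:98/53 178:98/73 180:92/81 183:81/77 185:64/64 188:44/44 190:41/35 193:50/36 195:67/46 198:81/55 200:88/59 203:90/61 205:89/60 208:89/60 210:89/60 213:90/61 215:92/62 218:93/63 220:94/63 223:94/64 225:95/64 228:96/65 230:97/65 233:97/65 235:96/65 238:93/63 240:90/59 243:86/50 245:85/40 248:87/29 250:91/24 253:92/24
[ 1.0778 -7.1315 -5.379 ] [0.5612 0.0627 0.1223] 23.0
```

Between the two profiles the jaw advanced about 5 mm (168→173) while the block moved only about 1 mm (193→194). So the pad is compressed about 3.7 mm, or about 30 N, which agrees with the knob force rising from about 6 to 10.6 N. I stop here, open the fingers and lift.

Call:
apply_moves([
  [[0, 0, 0], 0],
  [[0, 0, 0], 0],
  [[0, 0, 0], 0],
  [[0, 0, 0], 0],
  [[0, 0, 0], 0],
], hand=0.046)

```text
time_s: 23.42
tcp_pos: [0.5622, 0.0606, 0.1215]
ee_rot: [[0.767, 0.641, -0.001], [0.641, -0.767, -0.0], [-0.001, -0.0, -1.0]]
wrist_force: [1.1, 1.3, 1.0]
gripper_width: 0.475
gripper_force: 0.0
```

Call:
apply_moves([
  [[0, 0, -0.005], 0],
  [[0, 0, -0.015], 0],
  [[0, 0, -0.025], 0],
  [[0, 0, -0.025], 0],
  [[0, 0, -0.02], 0],
])

```text
time_s: 23.83
tcp_pos: [0.563, 0.0608, 0.2141]
ee_rot: [[0.767, 0.642, 0.002], [0.642, -0.767, 0.0], [0.001, 0.001, -1.0]]
wrist_force: [0.4, 0.0, 0.4]
gripper_width: 0.529
gripper_force: 0.0
```

Call:
apply_moves([
  [[0, 0, -0.02], 0],
  [[0, 0, -0.02], 0],
  [[0, 0, 0], 0],
  [[0, 0, 0], 0],
])

```text
time_s: 24.17
tcp_pos: [0.563, 0.061, 0.2533]
ee_rot: [[0.767, 0.642, 0.003], [0.642, -0.767, 0.001], [0.003, 0.001, -1.0]]
wrist_force: [0.2, 0.3, -0.1]
gripper_width: 0.528
gripper_force: 0.0
```

Run:
```python
from h import *
P=[imaging.capture("top") for _ in range(4)];T=P[0]
f=np.mean([p["frame"].astype(np.float32) for p in P],0)
a=np.array([.5195,.0119]);b=np.array([.455,-.2185]);u=(b-a)/np.linalg.norm(b-a);v=np.array([-u[1],u[0]])
for off in(-.022,.022):
    L=np.arange(.165,.25,.0025);q=proj(T,[[*(a+u*l+v*off),.03] for l in L])
    c=cv2.remap(f,q[:,0].astype(np.float32),q[:,1].astype(np.float32),cv2.INTER_LINEAR).reshape(-1,3)
    print(off," ".join(f"{l*1e3:.0f}:{x[2]:.0f}/{x[1]:.0f}" for l,x in zip(L,c)))
s=r.sense();print(s["wrist_force"],s["tcp_pos"],s["time_s"],s["gripper_width"])
S=imaging.capture("side");W=imaging.capture("wrist")
cv2.imwrite("pics/end.png",np.hstack([cv2.resize(W["frame"],(400,300)),cv2.resize(S["frame"][190:340,250:400],(400,300))]))
f=W["frame"];hsv=cv2.cvtColor(f,cv2.COLOR_BGR2HSV)
k=((hsv[...,0]>5)&(hsv[...,0]<20)&(hsv[...,1]>120)).astype(np.uint8);k[230:]=0
n,l,st,ce=cv2.connectedComponentsWithStats(k);print([(st[i],ce[i].round(1)) for i in range(1,n) if st[i][4]>100])
for ps in(345,350,355):
  for z in(.075,.080):
    A=np.radians(39.9-ps);print(ps,z,proj(W,[.5195+.065*np.cos(A),.0119+.065*np.sin(A),z+.085]))
```

```text
-0.022 165:95/21 168:96/24 170:97/32 173:100/49 175:103/70 178:105/88 180:96/88 183:78/76 185:54/53 188:37/35 190:42/32 193:55/38 195:72/50 198:83/56 200:89/60 203:91/61 205:90/61 208:89/60 210:88/60 213:88/59 215:90/61 218:91/62 220:92/62 223:92/62 225:94/63 228:95/64 230:94/63 233:94/63 235:93/62 238:90/58 240:86/52 243:83/41 245:84/32 248:88/25
0.022 165:96/23 168:96/23 170:97/26 173:97/37 175:97/53 178:97/72 180:92/81 183:80/77 185:63/63 188:45/45 190:42/36 193:50/36 195:68/46 198:80/54 200:87/59 203:90/61 205:90/61 208:89/60 210:89/60 213:90/61 215:91/61 218:92/62 220:94/63 223:94/63 225:95/64 228:95/65 230:96/65 233:96/65 235:95/64 238:93/62 240:90/59 243:86/50 245:85/40 248:86/29
[-0.3962 -0.811  -0.4023] [0.5619 0.0607 0.2507] 24.3667 0.5266574208284406
[(array([301, 179,  21,  30, 461], dtype=int32), array([311.5, 194.1]))]
345 0.075 [[312.046  201.1976]]
345 0.08 [[311.9244 202.9578]]
350 0.075 [[318.4784 199.8351]]
350 0.08 [[318.4757 201.5725]]
355 0.075 [[325.0246 199.0121]]
355 0.08 [[325.143  200.7358]]
```

View pics/end.png

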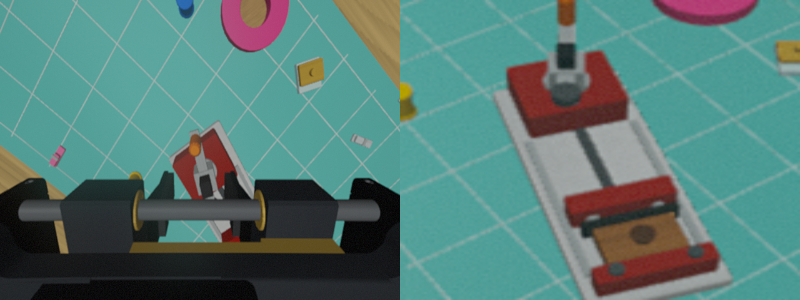

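The jaw, block and crank are unchanged after release: the profiles are identical and the crank hub sits on the shoulder. The gripper is clear at z 0.25. Handing in.

```bash
python3 -c "
from station import r
print(r.finish_job())"
```

```text
the job is handed in; nothing more can be done
None
```

The job is handed in after about 24 s on the robot clock. The crank is seated on the shaft and wound about two turns clockwise, the block is held against the fence at an estimated 30 N (from the images and knob force), and the gripper is open and clear; the hand-in gave no verdict.

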